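Clamp a whelk shell for opening at a shellfish stall

ROBOT

A 6-joint arm with a two-finger parallel gripper is mounted at the origin on the work surface. World frame = base frame: x ahead of the robot, y to its left, z up, the work surface at z = 0. Lengths are in mm, angles in rad, forces in N, time in s.
With the tool pointing down it reaches from about 275 to 750 mm from the base axis. Payload 10.2 kg.
Tool frame: the origin (TCP) lies between the finger pads; the fingertips stand 8 mm ahead of it and the grasp point (between the pads) lies 11 mm behind it; z points along the fingers, x is the direction in which the jaws open and shut, and the axes are right-handed (so a half turn about z gives the same grasp; the last joint's range is limited). The gripper opens to 85 mm and grips with 20 to 120 N. Pads are 22 mm wide; open, the fingers measure 114 mm over their backs; the gripper's body (76 mm by 85 mm) begins 54 mm behind the grasp point. The pads swing forward as they close: fully open they stand 13 mm farther back than shut.
Start: joints at [1.127, 0.313, 1.498, -0, 1.331, -0.223], TCP at [114.993, 512.258, 239.294] pointing down, gripper open.
Joint ranges: [-2.94, 2.94], [-0.97, 2.17], [0.19, 2.56], [-1.23, 4.37], [0.02, 3.11], [-2.88, 2.88]. Speed limits (rad/s): [2.39, 2.39, 3.01, 3.14, 3.14, 3.14].

INTERFACE

Orientations are given as a unit quaternion [w, x, y, z].
In Python, from rig import sense, eyes, ctrl gives the robot as it stands.
- The arm moves only by the tool move_arm, never from a script. Its argument "rows" is a list that holds one entry, the list of rows, each a list of 5 numbers: the shift along the tool's x, y, z in mm, then the turn about the tool's z in units of 6 degrees (1.0 is 6 degrees), then the gripper command: -1 is shut, 1 is fully open, values between are in proportion. In form: [[[dx, dy, dz, roll, jaw], ...]]. A call has 1 to 12 rows; each row is the pose to reach, as a shift and turn from the pose measured when the call began, along the tool's axes at that moment; what a row does not reach only later rows make up. A row lasts 1/8 s, in which the tool goes at most 62.5 mm and 10.7 degrees, less where a joint would pass 70% of its speed; a pose out of reach is approached as far as the arm can. A call with a gripper value outside its range is refused whole. The fingers move at their own pace and stop on an object; "squeeze" is the grip in N (left out, the last holds). Time passes only in rows, so rows that repeat a pose let the fingers close. It gives the time, the measured TCP pose, the force and the opening at its end, in the units of the state.
- sense(): the state, without advancing time (a new reading comes with each control period).
- eyes.capture(name): name is "scene" or "side" or "wrist"; returns a dict with "color" (480x640x3 uint8, blue, green, red), "vertical_fov" (degrees; the focal length in pixels is half the picture's height over the tangent of half this angle, whatever the lens; pixels are square), "cx", "cy" (the principal point, pixels), "xyz" and "attitude" of the camera in the world. Camera axes: x right, y down, z forward; pixel columns grow to the right and rows downward; lengths in mm; the calibration is good to about 2 mm. The wrist camera is an equidistant fisheye: a pixel r from the principal point sees the ray r / f radians off the axis. A picture is of the moment at which its call begins. There is no depth.
- ctrl.finish_job(): hands the job in, once; it reports no verdict.
The state is a dict: "time_s": time; "joints": joint angles; "dq": joint speeds; "tau": joint torques, N m; "eef_pos": TCP position; "ee_rot": TCP orientation; "force": force on the tool from outside, world axes, zero at the start; "wrist_torque": the same for the moment, N m; "grip_width": opening from 0.0 (shut) to 1.0 (fully open).
Only numpy, scipy, OpenCV 4.12 (cv2) and the standard library are available. Lean on these libraries where they do the work, as an engineer would, in place of code of your own. Each camera call takes 0.05 s, during which the arm holds its last target. There are 200 camera calls.

TASK

Stand the whole whelk shell upright on the white board against the V-shaped stop of the shell clamp and let go of it. Then squeeze and release the clamp's trigger again and again, moving the jaw only with the trigger, until the rubber pad presses the shell into the stop with its spring pushed in about 10 mm, never to its end, as that would crush the shell. Finish while still holding the trigger squeezed like that, and leave the other things on the table alone.

Things in the scene. Friction and masses are not known exactly. Their poses are not given: they have to be found in the camera images.
- shell: the whole whelk shell, loose: a light brown-grey round shell with a knobbly pointed top, 52 mm in diameter between 8 and 34 mm above its underside (grip there), 58 mm high in all, 0.1 to 0.15 kg; origin at the centre of its underside, z up through the tip; round, so its yaw does not matter
- clamp: one-hand bar clamp lying on a fixed white board (12 mm thick, x -190 to 200, y -50 to 50 mm); origin on the table under the bar's axis; x: the way the jaw advances, y: the side where handle and trigger stick out, z up. Grey head: x -95 to -29, y -24 to 24, up to z 70 mm. Moving the jaw takes a squeeze of the trigger of about 9 N; pressing the shell with F newtons about F + 9 N
- trigger: black trigger bar, 10 mm thick in x, 65 mm long in y, 34 mm high; origin at its middle, axes as the clamp's; rests at x -79, y 80, z 31 mm in the clamp's frame, slides 18 mm to +x towards the handle against a 4 to 6 N return spring. A full squeeze moves the jaw on by about 15 mm (10 to 18; teeth 5 mm apart, some lost motion); when fully released, a catch keeps the jaw, back 5 mm at most
- jaw: jaw carriage on the toothed bar, with its pad: a 42 x 34 mm dark steel plate; origin coincides with the clamp's when the jaw is fully back (as at the start), x forward; it can advance 85 mm. The front face of the rubber pad (40 mm wide, 30 mm high) is 18 mm ahead of this origin while its spring is not pushed in
- pad (a joint): how far the sprung rubber pad is pushed back into the jaw, 0 to 0.020 m; 1.5 N per mm, so 0.010 is 15 N on the shell
- stop: dark steel V-shaped stop bolted on the board, 44 mm wide, 34 mm high; origin on the board's surface (12 mm above the table) right where the origin of a seated shell belongs; axes as the clamp's: the V opens to -x, towards the pad; its steel begins 19 mm ahead (+x) of the origin at the sides, 30 mm in the middle. Its place along the clamp varies
- stuffed_a: bystander: low cut shell with flat yellow filling, 64 mm wide, 24 mm high; origin at the centre of its underside
- stuffed_b: bystander: another one the same
- tub: bystander: round lidded orange tub, 92 mm wide, 60 mm high; origin at the centre of its underside
- handle (a point): middle of the fixed black handle, at x -44, y 80, z 31 mm in the clamp's frame: a level bar 12 mm thick in x, reaching from y 25 to 110 and z 14 to 48 mm, free above the table. Handle and trigger are parallel and measure 46 mm over their outer faces at rest, 28 mm fully squeezed
There are look-alikes about, which are no part of the job. Of the things like the shell, leave any that is purple or yellow; of the rest the larger one is meant.

How it is judged:
By the outcome, as a careful person would: the job done as asked, in the order asked, and still so for the second after the job is handed in, while the arm keeps its last pose, push and grip.
It also fails if it takes over 72 s, if anything falls off the work surface, if the arm or the gripper's body presses on something with over 40 N, if the wrist force passes 120 N, or if a joint passes its speed limit or range.

## Working session

There is one attempt and no reset: what is moved stays moved. The work goes in short steps, Python scripts to look and compute and a tool call to move; the robot and the scene stay as the last step left them, time stands still between calls to the robot, and variables do not carry over. Pictures are saved under pics/ and viewed, about 8 in all and at most 12, crops included, and the job is handed in when it is done.

Besides the shell and the picture viewer there is one more tool, called by a JSON object that holds its "op" and its "data", one argument or row to a line. move_arm: Moves the arm, as the interface text tells. Its arguments: {"type":"object","properties":{"rows":{"type":"array","items":{"type":"array","items":{"type":"array","items":{"type":"number"}}}},"squeeze":{"type":"number"}},"required":["rows"]}

```bash
mkdir -p pics
cat > h.py <<'E'
import numpy as np,cv2
from rig import sense,eyes,ctrl
from scipy.spatial.transform import Rotation as R
def q2m(q): return R.from_quat([q[1],q[2],q[3],q[0]]).as_matrix()
def cam(n):
    c=eyes.capture(n); c['name']=n; c['f']=240/np.tan(np.radians(c['vertical_fov'])/2)
    a=np.array(c['attitude']); c['R']=q2m(a) if a.size==4 else a
    return c
def ray(c,u,v):
    d=np.array([u-c['cx'],v-c['cy']],float)/c['f']
    if c['name']=='wrist':
        t=np.hypot(*d); d=d*(np.sin(t)/t if t>1e-9 else 1); r=np.array([d[0],d[1],np.cos(t)])
    else: r=np.array([d[0],d[1],1])
    return c['R']@r
def onplane(c,u,v,z):
    o=np.array(c['xyz']); r=ray(c,u,v); return o+r*(z-o[2])/r[2]
def proj(c,p):
    q=c['R'].T@(np.array(p)-np.array(c['xyz']))
    if c['name']=='wrist':
        t=np.arctan2(np.hypot(q[0],q[1]),q[2]); s=c['f']*t/np.hypot(q[0],q[1]); return c['cx']+s*q[0],c['cy']+s*q[1]
    return c['cx']+c['f']*q[0]/q[2],c['cy']+c['f']*q[1]/q[2]
E
python3 - <<'E'
from h import *
print(sense())
ims=[]
for n in('scene','side','wrist'):
    c=cam(n); cv2.imwrite(f'pics/{n}0.png',c['color']); print(n,c['vertical_fov'],c['f'],c['cx'],c['cy'],c['xyz'],c['attitude'])
E
```

```text
{'time_s': 0.0, 'joints': array([ 1.12658986e+00,  3.13458670e-01,  1.49846149e+00,  2.67236828e-05,
        1.33102073e+00, -2.23369444e-01]), 'dq': array([ 1.46307461e-03, -5.23637852e-04, -1.30989629e-04, -2.53694365e-05,
        1.43784941e-03,  2.46719871e-04]), 'tau': array([-1.94242508e-03, -4.12283742e+01, -2.59734035e+01, -4.43277686e-04,
        4.20005032e-03,  4.81644889e-06]), 'eef_pos': array([114.87493237, 512.01237973, 238.72145355]), 'ee_rot': array([ 2.82518915e-04,  7.80721478e-01,  6.24878804e-01, -6.12198587e-04]), 'force': array([-0.76729516,  0.16164326,  0.52393852]), 'wrist_torque': array([ 0.02005625, -0.00506289, -0.0771318 ]), 'grip_width': 0.9992014660513951}
scene 55.39990097215113 457.13359692111027 320.2448691589413 236.23283425791385 [ 952.08219751 -186.41019893  878.91001571] [-0.2316208   0.81750535  0.50781907 -0.14197397]
side 56.33505070695241 448.2079197323954 314.2966580899225 237.54706328924541 [362.72223022 688.19094278 759.72243298] [ 0.04306198 -0.10273238  0.92310447 -0.36806231]
wrist 65.70646984690485 371.64829954431775 317.9104488290188 242.3381011001787 [ 39.87400669 528.47867498 373.07051935] [0.11901652 0.77152956 0.61772633 0.09482293]
```

View pics/scene0.png

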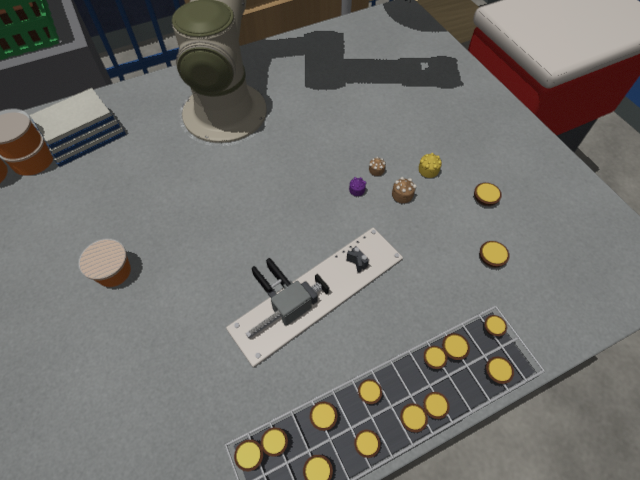

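View pics/side0.png

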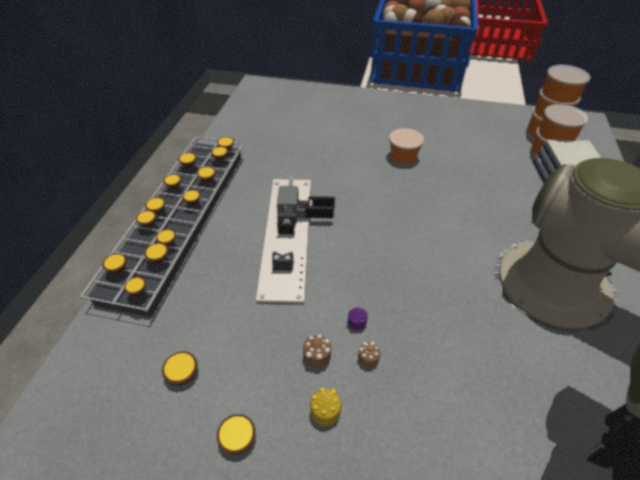

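The candidates in the scene view are brown (404,190), smaller brown (377,166), purple (358,186) and yellow (430,165). The one that fits is the larger brown one at (404,190), which is (317,350) in the side view. I'll confirm it in a crop and measure it.

```bash
cat > m.py <<'E'
from h import *
def blob(m):
    n,l,s,ce=cv2.connectedComponentsWithStats(m.astype(np.uint8)); return [(tuple(ce[i].round(1)),s[i].tolist()) for i in range(1,n) if s[i][4]>150]
C={n:cam(n) for n in('scene','side')}
for n,c in C.items():
    im=c['color']; hsv=cv2.cvtColor(im,cv2.COLOR_BGR2HSV)
    # board: bright, low saturation
    x0,y0,x1,y1={'scene':(210,215,420,380),'side':(240,170,345,315)}[n]
    roi=np.zeros(im.shape[:2],bool); roi[y0:y1,x0:x1]=1
    m=((hsv[...,2]>150)&(hsv[...,1]<50)&roi).astype(np.uint8)
    if n=='side': m=((hsv[...,2]>150)&(hsv[...,1]<60)&roi).astype(np.uint8)
    m=cv2.morphologyEx(m,cv2.MORPH_OPEN,np.ones((3,3),np.uint8))
    k=max(cv2.findContours(m,cv2.RETR_EXTERNAL,cv2.CHAIN_APPROX_NONE)[0],key=cv2.contourArea)
    hull=cv2.convexHull(k)[:,0]
    P=np.array([onplane(c,u,v,12)[:2] for u,v in hull],np.float32)
    print(n,'board',cv2.minAreaRect(P), cv2.boxPoints(cv2.minAreaRect(P)).round(1).tolist())
    b=((hsv[...,0]<16)&(hsv[...,1]>60)&(hsv[...,2]>60))
    r={'scene':(360,150,420,210),'side':(295,325,390,375)}[n]
    q=np.zeros_like(b);q[r[1]:r[3],r[0]:r[2]]=1
    bm=cv2.morphologyEx((b&q).astype(np.uint8),cv2.MORPH_CLOSE,np.ones((7,7),np.uint8))
    for ce,s in blob(bm): print('brown',ce,s,onplane(c,*ce,30).round(1))
a=C['scene']['color'][145:215,340:450]; b=C['side']['color'][300:380,290:390]
z=np.hstack([cv2.resize(a,(440,280)),cv2.resize(b,(350,280))])
a=C['scene']['color'][225:370,220:410]; b=C['side']['color'][170:310,240:350]
z2=np.hstack([cv2.resize(a,(419,320)),cv2.resize(b,(371,320))[:,:371]])
cv2.imwrite('pics/crop1.png',np.vstack([z,z2]))
E
python3 m.py
```

```text
scene board ((592.3572387695312, -10.779312133789062), (98.83169555664062, 388.4375305175781), 11.194405555725098) [[506.20001220703125, 170.1999969482422], [581.5999755859375, -210.89999389648438], [678.5, -191.6999969482422], [603.0999755859375, 189.3000030517578]]
brown (np.float64(376.1), np.float64(166.2)) [369, 158, 16, 18, 209] [368.9 255.4  30. ]
brown (np.float64(402.6), np.float64(190.8)) [392, 179, 23, 24, 411] [460.3 273.6  30. ]
side board ((590.8853759765625, -7.853515625), (101.09929656982422, 392.1905212402344), 11.30939769744873) [[502.8999938964844, 174.5], [579.7999877929688, -210.10000610351562], [678.9000244140625, -190.1999969482422], [602.0, 194.3000030517578]]
brown (np.float64(316.5), np.float64(351.4)) [303, 335, 28, 33, 688] [452.1 289.4  30. ]
brown (np.float64(368.7), np.float64(355.0)) [359, 343, 21, 25, 390] [359.  275.9  30. ]
```

View pics/crop1.png

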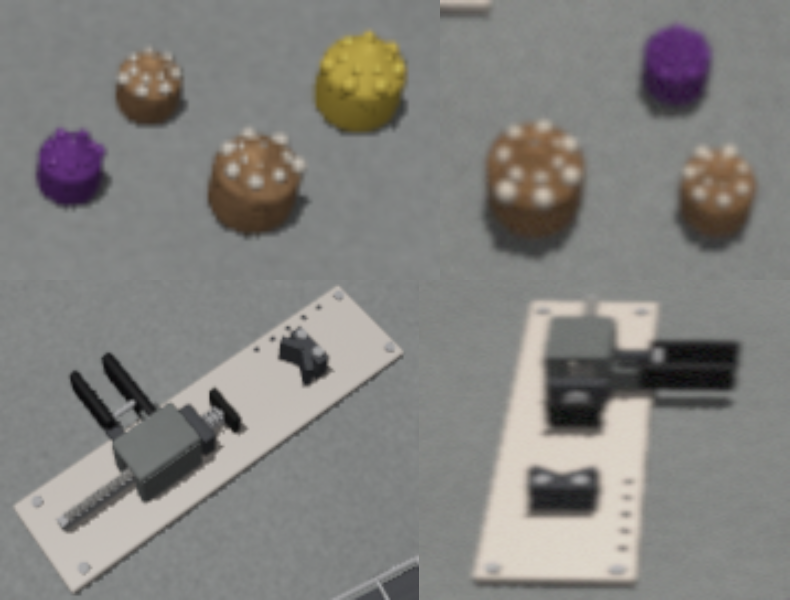

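The crop confirms it: the large brown shell is at about (250,180) in the crop. The small brown, purple and yellow ones are the look-alikes. Clamp x points along roughly (-0.195, 0.981) and its origin is near (593,-14). Moving above the shell now.

{"op": "move_arm", "data": {
  "rows": [
    [[-20,50,10,1.5,1],[-40,100,20,3,1],[-60,150,30,4.5,1],[-80,200,40,6,1],[-100,250,50,7.5,1],[-120,300,60,9,1],[-140,350,75,10.5,1],[-151,380,80,11,1],[-151,380,80,11,1],[-151,380,80,11,1]]
  ]
}}

```text
time_s: 1.5
eef_pos: [452.1, 281.9, 159.1]
ee_rot: [0.0, 0.995, 0.099, -0.0]
force: [0.0, 0.5, 0.5]
grip_width: 1.0
```

Run:
```python
from h import *
s=sense();print(s['time_s'],s['eef_pos'],s['ee_rot'],s['joints'],s['grip_width'],s['force'])
c=cam('wrist');cv2.imwrite('pics/w1.png',c['color']);np.save('w1.npy',c,allow_pickle=True)
print(c['xyz'],proj(c,(453,281,20)),proj(c,(453,281,0)))
```

```text
1.5 [452.11935715 281.8875301  159.11627799] [ 1.93942136e-04  9.95060891e-01  9.92657641e-02 -3.04518505e-04] [ 3.37562988e-01  4.05952130e-01  1.58604830e+00 -2.55536116e-04
  1.15027558e+00  1.38808346e-01] 1.0004861669407947 [0.00666366 0.54360853 0.54042002]
[436.88871872 356.73205765 293.34218226] (np.float64(318.9494832378783), np.float64(231.43084928688026)) (np.float64(318.8816837218477), np.float64(224.75371077396034))
```

View pics/w1.png

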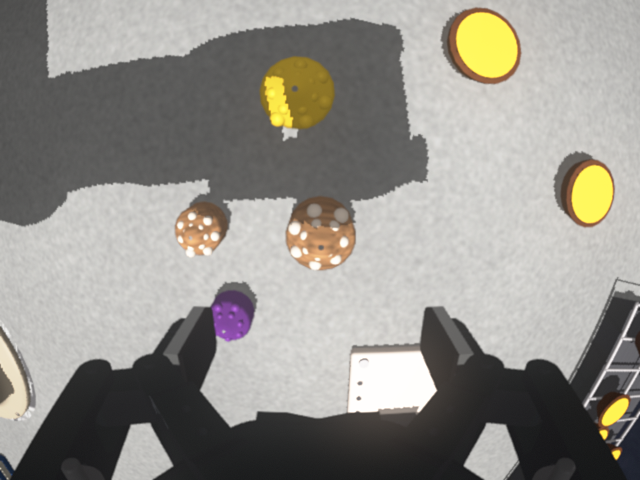

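The shell is centred at about pixel (321,235), which agrees with (454,281). The neighbours clear the fingers, so I'm descending and gripping.

{"op": "move_arm", "data": {
  "rows": [
    [[2,1,50,0,1],[2,1,100,0,1],[2,1,130,0,1],[2,1,147,0,1],[2,1,147,0,1],[2,1,147,0,-0.3],[2,1,147,0,-0.3],[2,1,147,0,-0.3],[2,1,147,0,-0.3],[2,1,147,0,-0.3]]
  ],
  "squeeze": 30
}}

```text
time_s: 2.8
eef_pos: [454.7, 281.8, 13.6]
ee_rot: [-0.0, 0.995, 0.1, 0.001]
force: [-1.6, 0.2, 6.2]
grip_width: 0.598
```

{"op": "move_arm", "data": {
  "rows": [
    [[0,0,-20,0,-0.3],[0,0,-60,0,-0.3],[0,0,-110,0,-0.3],[0,0,-150,0,-0.3],[0,0,-150,0,-0.3]]
  ]
}}

```text
time_s: 3.42
eef_pos: [455.6, 282.2, 167.0]
ee_rot: [-0.001, 0.995, 0.1, 0.004]
force: [0.3, 0.1, -2.5]
grip_width: 0.599
```

Run:
```python
from h import *
th=np.radians(11.25);X=np.array([-np.sin(th),np.cos(th)]);Y=np.array([-np.cos(th),-np.sin(th)]);O=np.array([592.6,-14.2])
for n,(x0,y0,x1,y1) in {'side':(268,245,298,275),'scene':(343,243,372,275)}.items():
    c=cam(n); g=c['color'].max(2); m=np.zeros_like(g); m[y0:y1,x0:x1]=(g[y0:y1,x0:x1]<110)
    k=max(cv2.findContours(m,cv2.RETR_EXTERNAL,cv2.CHAIN_APPROX_NONE)[0],key=cv2.contourArea)
    for z in (46,12):
        P=np.array([onplane(c,*q[0],z)[:2] for q in k])-O
        print(n,z,'x',(P@X).min().round(1),(P@X).max().round(1),'y',(P@Y).min().round(1),(P@Y).max().round(1))
    cc=c['xyz'][:2]-O; print('cam clampframe',cc@X,cc@Y)
s=sense();print(s['eef_pos'],s['force'],s['grip_width'])
```

```text
side 46 x 79.8 161.3 y -21.1 35.0
side 12 x 48.6 134.0 y -26.3 32.4
cam clampframe 733.7416258940723 88.43105768007871
scene 46 x 83.5 119.5 y -34.2 20.0
scene 12 x 96.7 134.1 y -22.6 33.9
cam clampframe -239.0327259209409 -318.97830472167806
[454.10067108 281.6128609  163.40683063] [-0.32324386 -0.83794507 -2.06169464] 0.595457093025676
```

{"op": "move_arm", "data": {
  "rows": [
    [[15,50,0,0,-0.3],[30,100,0,0,-0.3],[45,150,0,0,-0.3],[60,200,0,0,-0.3],[72,250,0,0,-0.3],[77.5,272,0,0,-0.3],[77.5,272,0,0,-0.3],[77.5,272,0,0,-0.3]]
  ]
}}

```text
time_s: 4.53
eef_pos: [583.3, 31.6, 163.0]
ee_rot: [-0.0, 0.995, 0.1, 0.0]
force: [0.4, 0.9, -0.8]
grip_width: 0.595
```

Run:
```python
from h import *
s=sense();print(s['time_s'],s['eef_pos'],s['ee_rot'],s['grip_width'],s['force'])
c=cam('wrist');cv2.imwrite('pics/w2.png',c['color']);np.save('w2.npy',c,allow_pickle=True);print(c['xyz'])
```

```text
4.525 [583.33196784  31.59064522 162.97602844] [-4.46268463e-04  9.94980365e-01  1.00069263e-01  1.30291498e-04] 0.5946536010370441 [ 0.38685011  0.94060566 -0.83073057]
[567.87811644 106.20750689 297.29555146]
```

View pics/w2.png

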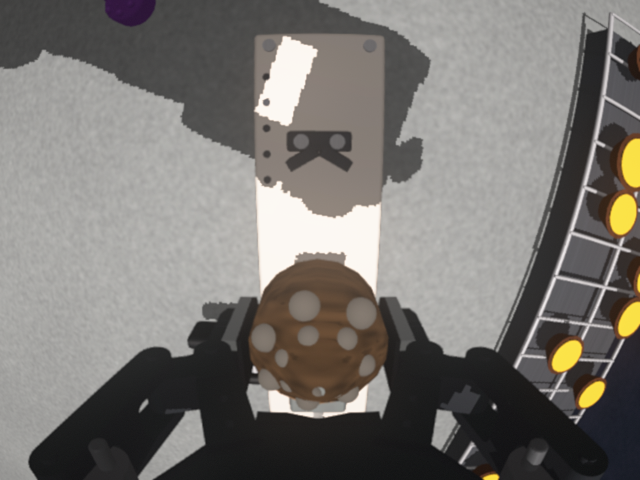

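The stop's V arm tips are near (290,168) and (349,168), its inner vertex near (319,156), and the board's far corners are (255,35) and (383,37). Computing positions.

Run:
```python
from h import *
c=np.load('w2.npy',allow_pickle=True).item()
th=np.radians(11.25);X=np.array([-np.sin(th),np.cos(th)]);Y=np.array([-np.cos(th),-np.sin(th)]);O=np.array([592.6,-14.2])
def cl(p): d=p[:2]-O; return (d@X).round(1),(d@Y).round(1)
for u,v in [(290,170),(349,170),(286,163),(353,163),(319,156),(287,131),(352,131)]: print((u,v),cl(onplane(c,u,v,46)))
for u,v in [(255,35),(383,37),(256,177),(381,177),(267,128)]: print('board',(u,v),cl(onplane(c,u,v,12)))
# contour of stop
g=c['color'].max(2);m=np.zeros_like(g);m[122:180,278:360]=(g[122:180,278:360]<75)
k=max(cv2.findContours(m,cv2.RETR_EXTERNAL,cv2.CHAIN_APPROX_NONE)[0],key=cv2.contourArea)
P=np.array([cl(onplane(c,*q[0],46)) for q in k]);print(cv2.boundingRect(k),P.min(0),P.max(0))
cv2.imwrite('pics/w2c.png',cv2.resize(c['color'][110:190,260:380],None,fx=5,fy=5,interpolation=cv2.INTER_CUBIC))
s=sense();print('tcp',cl(s['eef_pos']))
```

```text
(290, 170) (np.float64(95.3), np.float64(19.3))
(349, 170) (np.float64(95.5), np.float64(-20.7))
(286, 163) (np.float64(100.1), np.float64(21.9))
(353, 163) (np.float64(100.3), np.float64(-23.3))
(319, 156) (np.float64(104.8), np.float64(-0.3))
(287, 131) (np.float64(121.8), np.float64(21.1))
(352, 131) (np.float64(122.1), np.float64(-22.3))
board (255, 35) (np.float64(198.2), np.float64(48.6))
board (383, 37) (np.float64(197.1), np.float64(-48.7))
board (256, 177) (np.float64(86.4), np.float64(48.4))
board (381, 177) (np.float64(86.8), np.float64(-48.7))
board (267, 128) (np.float64(124.3), np.float64(39.2))
(287, 132, 65, 39) [ 95.4 -22. ] [121.3  21.3]
tcp (np.float64(46.8), np.float64(0.1))
```

View pics/w2c.png

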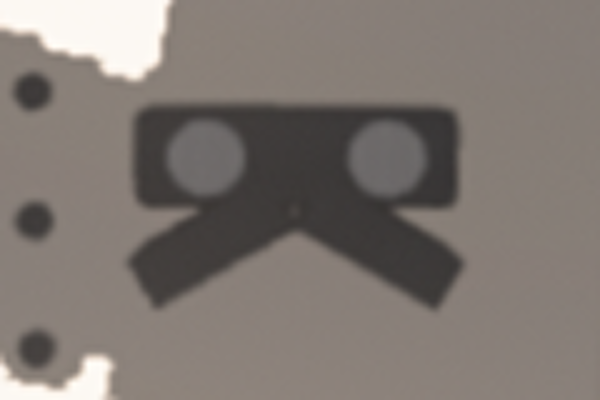

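{"op": "move_arm", "data": {
  "rows": [
    [[0,-23,30,0,-0.3],[0,-23,80,0,-0.3],[0,-23,115,0,-0.3],[0,-23,130,0,-0.3],[0,-23,136,0,-0.3],[0,-23,136,0,-0.3],[0,-23,136,0,-0.3]]
  ]
}}

```text
time_s: 5.45
eef_pos: [579.5, 54.3, 28.4]
ee_rot: [-0.0, 0.995, 0.1, 0.001]
force: [0.1, 0.7, -1.8]
grip_width: 0.597
```

{"op": "move_arm", "data": {
  "rows": [
    [[0,-2,0,0,-0.3],[0,-4,0,0,-0.3],[0,-5,0,0,-0.3],[0,-5,0,0,-0.3]]
  ]
}}

```text
time_s: 5.95
eef_pos: [578.5, 59.3, 28.4]
ee_rot: [-0.0, 0.995, 0.1, 0.001]
force: [-0.1, 0.1, -1.6]
grip_width: 0.597
```

{"op": "move_arm", "data": {
  "rows": [
    [[0,0,1,0,-0.3],[0,0,2,0,-0.3],[0,0,2,0,-0.3]]
  ]
}}

```text
time_s: 6.32
eef_pos: [578.4, 59.3, 26.3]
ee_rot: [-0.0, 0.995, 0.1, 0.001]
force: [-0.7, -0.1, -1.2]
grip_width: 0.596
```

{"op": "move_arm", "data": {
  "rows": [
    [[0,-1,0,0,-0.3],[0,-2,0,0,-0.3],[0,-2,0,0,-0.3]]
  ]
}}

```text
time_s: 6.7
eef_pos: [578.3, 60.3, 26.3]
ee_rot: [0.001, 0.995, 0.1, 0.001]
force: [0.1, -7.9, -1.4]
grip_width: 0.593
```

Contact with the stop, at 8 N. I'll ease off slightly, set the shell down and release.

{"op": "move_arm", "data": {
  "rows": [
    [[0,0.5,0.7,0,-0.3],[0,0.5,1,0,-0.3],[0,0.5,1,0,-0.3]]
  ]
}}

```text
time_s: 7.08
eef_pos: [578.5, 59.8, 25.7]
ee_rot: [0.001, 0.995, 0.1, 0.002]
force: [-1.3, -1.0, 3.9]
grip_width: 0.599
```

{"op": "move_arm", "data": {
  "rows": [
    [[0,0,0,0,0.3],[0,0,0,0,0.6],[0,0,0,0,0.8],[0,0,0,0,0.8]]
  ]
}}

```text
time_s: 7.58
eef_pos: [578.5, 59.9, 25.6]
ee_rot: [0.001, 0.995, 0.1, 0.001]
force: [0.0, 0.6, 0.6]
grip_width: 0.896
```

{"op": "move_arm", "data": {
  "rows": [
    [[0,0,-20,0,0.8],[0,0,-60,0,0.8],[0,0,-110,0,0.9],[0,0,-135,0,1],[0,0,-135,0,1]]
  ]
}}

```text
time_s: 8.2
eef_pos: [578.8, 60.0, 162.2]
ee_rot: [0.001, 0.995, 0.101, 0.003]
force: [-0.7, 1.0, -0.4]
grip_width: 1.001
```

Run:
```python
from h import *
s=sense();print(s['time_s'],s['eef_pos'],s['joints'],s['grip_width'])
a=cam('wrist')['color'];sd=cam('side')['color'];cv2.imwrite('pics/w3.png',np.hstack([cv2.resize(a,(480,360)),cv2.resize(sd[190:310,240:346],(318,360),interpolation=cv2.INTER_CUBIC)]))
```

```text
8.2 [578.76104875  59.96449032 162.21281967] [-9.76356277e-02  4.99927262e-01  1.43212679e+00 -8.80398970e-04
  1.20262622e+00 -2.98675376e-01] 1.001041305522539
```

View pics/w3.png

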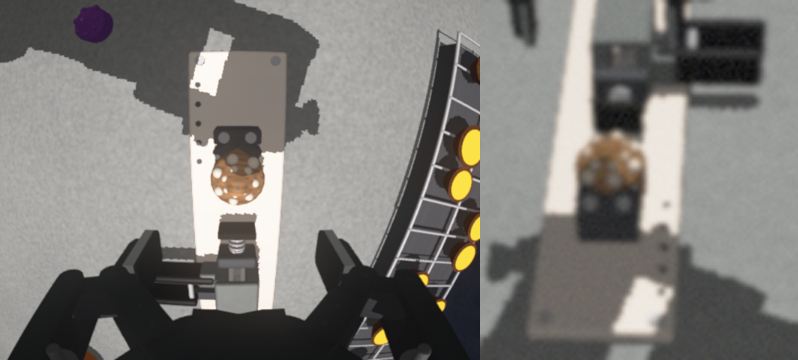

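The shell is standing in the V (about (237,180) in the left panel) and has been let go. Moving above the handle and trigger, turned 90°.

{"op": "move_arm", "data": {
  "rows": [
    [[-10,14,0,1.7,1],[-20,28,0,3.4,1],[-30,43,0,5.1,1],[-40,57,0,6.8,1],[-50,71,0,8.5,1],[-60,85,0,10.2,1],[-70,105,5,11.9,1],[-78,120,10,13.6,1],[-81.5,127,20,15,1],[-81.5,127,20,15,1],[-81.5,127,20,15,1]]
  ]
}}

```text
time_s: 9.68
eef_pos: [523.1, -80.3, 139.1]
ee_rot: [-0.0, 0.776, -0.631, 0.0]
force: [-0.1, -0.1, 0.2]
grip_width: 1.002
```

Run:
```python
from h import *
s=sense();print(s['time_s'],s['eef_pos'],s['ee_rot'],s['joints'][5],s['force'])
c=cam('wrist');cv2.imwrite('pics/w4.png',c['color']);np.save('w4.npy',c,allow_pickle=True);print(c['xyz'])
th=np.radians(11.25);X=np.array([-np.sin(th),np.cos(th)]);Y=np.array([-np.cos(th),-np.sin(th)]);O=np.array([592.6,-14.2])
for p in [(-84,112.5,48),(-84,60,48),(-38,110,48),(-38,60,48),(-50,110,48),(-95,24,70),(-29,24,70),(-29,-24,70),(18,0,46)]:
    w=O+p[0]*X+p[1]*Y; print(p,np.round(proj(c,(*w,p[2]))))
```

```text
9.675 [523.06839749 -80.32693729 139.10156249] [-1.29388009e-05  7.75532592e-01 -6.31307365e-01  4.58572901e-04] 0.9927753738701278 [-0.07909755 -0.13619731  0.19303523]
[598.06076938 -65.22348509 273.38528743]
(-84, 112.5, 48) [365. 295.]
(-84, 60, 48) [369. 220.]
(-38, 110, 48) [297. 292.]
(-38, 60, 48) [296. 219.]
(-50, 110, 48) [315. 292.]
(-95, 24, 70) [397. 167.]
(-29, 24, 70) [277. 165.]
(-29, -24, 70) [277.  78.]
(18, 0, 46) [206. 125.]
```

View pics/w4.png

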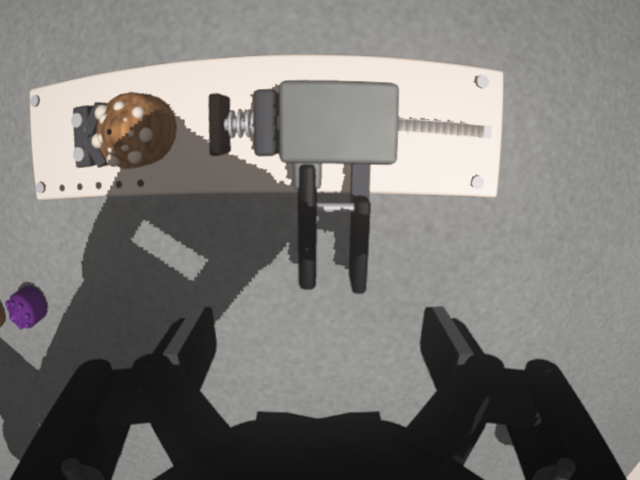

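The handle (u≈298–316) and trigger (u≈352–369) are within about 2 mm of the prediction, and the clamp origin is about 2 mm further back than I assumed. Descending around them.

{"op": "move_arm", "data": {
  "rows": [
    [[2.5,0,40,0,1],[2.5,0,80,0,1],[2.5,0,105,0,1],[2.5,0,119,0,1],[2.5,0,119,0,1],[2.5,0,119,0,1]]
  ],
  "squeeze": 50
}}

```text
time_s: 10.48
eef_pos: [524.5, -83.0, 21.4]
ee_rot: [-0.0, 0.776, -0.631, 0.002]
force: [1.0, 0.2, 0.2]
grip_width: 1.0
```

{"op": "move_arm", "data": {
  "rows": [
    [[0,0,0,0,0.3],[0,0,0,0,0.1],[0,0,0,0,0],[0,0,0,0,0],[0,0,0,0,0]]
  ]
}}

```text
time_s: 11.1
eef_pos: [525.9, -84.6, 22.8]
ee_rot: [-0.0, 0.776, -0.631, 0.004]
force: [1.0, -5.9, 4.7]
grip_width: 0.502
```

```bash
cat > j.py <<'E'
# pad front measured in the wrist view: red = dark plate blob left edge between shell and head
from h import *
import sys
s=sense();c=cam('wrist');cv2.imwrite(f'pics/{sys.argv[1]}.png',c['color'])
th=np.radians(11.25);X=np.array([-np.sin(th),np.cos(th)]);Y=np.array([-np.cos(th),-np.sin(th)]);O=np.array([592.6,-14.2])-1.8*X
def cl(p): d=p[:2]-O; return (d@X).round(1),(d@Y).round(1)
f=s['force'];print(s['time_s'],'tcp',cl(s['eef_pos']),s['eef_pos'][2].round(1),'F along clamp x',(f[:2]@X).round(1),'y',(f[:2]@Y).round(1),'z',f[2].round(1),'w',s['grip_width']*85)
def at(x,y,z): return proj(c,(*(O+x*X+y*Y),z))
print('pad front pred j=0',np.round(at(18,0,46)),'shell back',np.round(at(51.5,0,46)))
# profile along clamp x, averaged over y within +-12, at z=46
xs=np.arange(-25,60,1.0);g=c['color'].max(2).astype(np.float32)
pts=np.array([[at(x,y,46) for x in xs] for y in np.arange(8,19,2)],np.float32)
pr=cv2.remap(g,pts[...,0],pts[...,1],cv2.INTER_LINEAR).mean(0)
print({int(x):int(p) for x,p in zip(xs,pr)})
E
python3 j.py w5
```

```text
11.1 tcp (np.float64(-54.2), np.float64(79.1)) 22.8 F along clamp x -6.0 y 0.2 z 4.7 w 42.67197740267766
pad front pred j=0 [101. 132.] shell back [ 31. 143.]
{-25: 137, -24: 124, -23: 104, -22: 77, -21: 62, -20: 48, -19: 49, -18: 53, -17: 72, -16: 82, -15: 88, -14: 94, -13: 94, -12: 95, -11: 94, -10: 91, -9: 90, -8: 89, -7: 87, -6: 83, -5: 68, -4: 110, -3: 115, -2: 115, -1: 110, 0: 111, 1: 113, 2: 114, 3: 77, 4: 50, 5: 49, 6: 48, 7: 45, 8: 41, 9: 40, 10: 37, 11: 34, 12: 29, 13: 28, 14: 27, 15: 26, 16: 26, 17: 27, 18: 28, 19: 28, 20: 28, 21: 29, 22: 29, 23: 29, 24: 88, 25: 112, 26: 111, 27: 111, 28: 111, 29: 111, 30: 111, 31: 108, 32: 103, 33: 96, 34: 91, 35: 89, 36: 87, 37: 88, 38: 82, 39: 80, 40: 96, 41: 85, 42: 77, 43: 77, 44: 79, 45: 82, 46: 83, 47: 84, 48: 86, 49: 88, 50: 93, 51: 94, 52: 93, 53: 97, 54: 100, 55: 103, 56: 108, 57: 112, 58: 116, 59: 127}
```

View pics/w5.png

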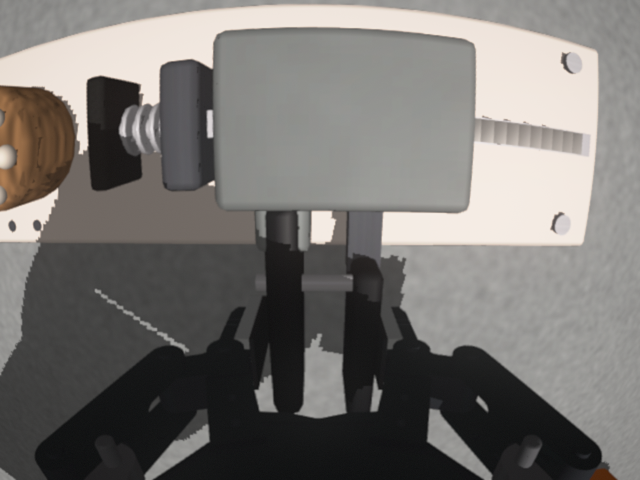

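The trigger responds and the pad has moved on about 5 mm. Completing the first full stroke, then releasing it.

{"op": "move_arm", "data": {
  "rows": [
    [[0,0,0,0,-0.15],[0,0,0,0,-0.3],[0,0,0,0,-0.3],[0,0,0,0,-0.3]]
  ]
}}

```text
time_s: 11.65
eef_pos: [525.6, -82.0, 23.8]
ee_rot: [-0.002, 0.775, -0.632, 0.003]
force: [-4.6, 16.3, 16.5]
grip_width: 0.35
```

```bash
sed -i 's/^print({int.*/d=np.diff(pr); b=[i for i in range(38,len(xs)-1) if pr[i]<45]; print("pad front x", xs[b[-1]] if b else None, [int(p) for p in pr[40:]])/' j.py; python3 j.py w6
```

```text
11.65 tcp (np.float64(-51.6), np.float64(79.0)) 23.8 F along clamp x 16.9 y 1.3 z 16.5 w 29.75903966223468
pad front pred j=0 [109. 132.] shell back [ 38. 142.]
pad front x 32.0 [44, 40, 37, 35, 31, 28, 26, 24, 24, 24, 25, 26, 26, 27, 27, 27, 27, 30, 86, 90, 87, 85, 86, 83, 77, 75, 76, 76, 75, 74, 74, 78, 80, 80, 82, 88, 91, 91, 96, 101, 104, 109, 112, 117, 128]
```

{"op": "move_arm", "data": {
  "rows": [
    [[0,0,0,0,0.3],[0,0,0,0,0.9],[0,0,0,0,0.9],[0,0,0,0,0.9],[0,0,0,0,0.9]]
  ]
}}

```text
time_s: 12.32
eef_pos: [525.5, -82.0, 23.8]
ee_rot: [-0.002, 0.775, -0.632, 0.002]
force: [-1.1, -0.6, -0.1]
grip_width: 0.951
```

```bash
python3 j.py w7
```

```text
12.325 tcp (np.float64(-51.6), np.float64(79.0)) 23.8 F along clamp x -0.4 y 1.2 z -0.1 w 80.82641575814294
pad front pred j=0 [109. 132.] shell back [ 38. 142.]
pad front x 32.0 [42, 39, 37, 34, 31, 27, 25, 24, 24, 24, 25, 26, 27, 27, 27, 27, 27, 40, 93, 91, 87, 85, 86, 82, 77, 76, 76, 75, 75, 74, 74, 78, 80, 80, 82, 88, 91, 91, 96, 100, 104, 109, 112, 117, 128]
```

{"op": "move_arm", "data": {
  "rows": [
    [[-1.5,0,3,0,0.9],[-1.5,0,3,0,0.3],[-1.5,0,3,0,0.1],[-1.5,0,3,0,-0.1],[-1.5,0,3,0,-0.23],[-1.5,0,3,0,-0.23],[-1.5,0,3,0,-0.23]]
  ]
}}

```text
time_s: 13.25
eef_pos: [526.8, -82.3, 22.0]
ee_rot: [-0.002, 0.775, -0.632, 0.005]
force: [1.4, -8.1, 5.2]
grip_width: 0.384
```

```bash
python3 j.py w8
```

```text
13.25 tcp (np.float64(-52.2), np.float64(77.8)) 22.0 F along clamp x -8.2 y 0.2 z 5.2 w 32.657482415033634
pad front pred j=0 [105. 136.] shell back [ 34. 146.]
pad front x 45.0 [42, 41, 41, 97, 105, 102, 63, 46, 44, 46, 45, 44, 41, 39, 36, 35, 32, 28, 26, 25, 25, 25, 25, 26, 27, 28, 28, 28, 29, 29, 33, 68, 78, 77, 78, 84, 86, 88, 96, 100, 103, 109, 112, 117, 128]
```

{"op": "move_arm", "data": {
  "rows": [
    [[0,0,0,0,0.3],[0,0,0,0,0.9],[0,0,0,0,0.9],[0,0,0,0,0.9],[0,0,0,0,0.9]]
  ]
}}

```text
time_s: 13.92
eef_pos: [526.8, -82.2, 22.0]
ee_rot: [-0.002, 0.775, -0.632, 0.005]
force: [-1.2, -0.4, 0.8]
grip_width: 0.949
```

```bash
python3 j.py w9
```

```text
13.925 tcp (np.float64(-52.0), np.float64(77.8)) 22.0 F along clamp x -0.2 y 1.2 z 0.8 w 80.67458877506382
pad front pred j=0 [105. 136.] shell back [ 34. 146.]
pad front x 44.0 [41, 39, 82, 106, 105, 82, 49, 44, 45, 46, 45, 42, 39, 37, 35, 32, 29, 26, 25, 25, 25, 25, 25, 27, 27, 28, 28, 28, 29, 29, 57, 76, 77, 76, 79, 83, 86, 88, 96, 100, 103, 109, 112, 116, 128]
```

{"op": "move_arm", "data": {
  "rows": [
    [[0,0,1,0,0.3],[0,0,1,0,0.15],[0,0,1,0,0.05],[0,0,1,0,0],[0,0,1,0,0]]
  ]
}}

```text
time_s: 14.6
eef_pos: [527.8, -83.7, 21.9]
ee_rot: [-0.002, 0.775, -0.632, 0.007]
force: [0.1, -7.7, 4.5]
grip_width: 0.496
```

```bash
python3 j.py w10
```

```text
14.6 tcp (np.float64(-53.8), np.float64(77.1)) 21.9 F along clamp x -7.5 y 1.4 z 4.5 w 42.17486917709714
pad front pred j=0 [101. 138.] shell back [ 31. 148.]
pad front x 48.0 [43, 42, 42, 41, 41, 40, 56, 104, 81, 52, 45, 45, 46, 45, 45, 41, 39, 37, 36, 33, 30, 27, 26, 26, 26, 26, 27, 27, 29, 29, 31, 32, 33, 34, 67, 92, 94, 92, 96, 101, 103, 109, 112, 116, 127]
```

{"op": "move_arm", "data": {
  "rows": [
    [[0,0,0,0,0.3],[0,0,0,0,0.9],[0,0,0,0,0.9],[0,0,0,0,0.9],[0,0,0,0,0.9]]
  ]
}}

```text
time_s: 15.28
eef_pos: [527.8, -83.6, 21.9]
ee_rot: [-0.002, 0.775, -0.632, 0.007]
force: [-0.3, 0.7, 0.4]
grip_width: 0.947
```

```bash
python3 j.py w11
```

```text
15.275 tcp (np.float64(-53.6), np.float64(77.1)) 21.9 F along clamp x 0.7 y 0.1 z 0.4 w 80.51252692855223
pad front pred j=0 [101. 138.] shell back [ 31. 148.]
pad front x 48.0 [42, 42, 41, 41, 41, 40, 89, 104, 74, 51, 45, 46, 46, 46, 43, 40, 39, 37, 35, 32, 29, 27, 26, 26, 26, 26, 27, 28, 29, 29, 32, 32, 34, 36, 74, 92, 93, 92, 97, 100, 104, 109, 112, 117, 127]
```

{"op": "move_arm", "data": {
  "rows": [
    [[-2,0,1,0,0.6],[-2,0,1,0,0.3],[-2,0,1,0,0.15],[-2,0,1,0,0.05],[-2,0,1,0,0.05]]
  ]
}}

```text
time_s: 15.95
eef_pos: [528.6, -83.8, 21.9]
ee_rot: [-0.001, 0.775, -0.632, 0.009]
force: [0.2, -11.9, 4.3]
grip_width: 0.526
```

```bash
python3 j.py w12
```

```text
15.95 tcp (np.float64(-53.9), np.float64(76.3)) 21.9 F along clamp x -11.8 y 2.1 z 4.3 w 44.716069544681666
pad front pred j=0 [101. 140.] shell back [ 31. 150.]
pad front x 49.0 [42, 42, 42, 42, 42, 42, 41, 41, 40, 40, 50, 48, 45, 42, 44, 46, 45, 43, 39, 35, 32, 28, 27, 25, 25, 25, 26, 27, 28, 29, 31, 32, 33, 34, 40, 79, 90, 91, 95, 99, 102, 107, 112, 113, 122]
```

{"op": "move_arm", "data": {
  "rows": [
    [[0,0,0,0,0.3],[0,0,0,0,0.9],[0,0,0,0,0.9],[0,0,0,0,0.9],[0,0,0,0,0.9]]
  ]
}}

```text
time_s: 16.62
eef_pos: [528.6, -83.6, 21.9]
ee_rot: [-0.001, 0.775, -0.632, 0.009]
force: [0.3, -0.1, 0.2]
grip_width: 0.954
```

```bash
python3 j.py w13
```

```text
16.625 tcp (np.float64(-53.8), np.float64(76.3)) 21.9 F along clamp x -0.1 y -0.3 z 0.2 w 81.04960109721888
pad front pred j=0 [101. 140.] shell back [ 31. 150.]
pad front x 49.0 [42, 42, 43, 42, 42, 41, 41, 41, 40, 46, 52, 47, 43, 42, 44, 46, 45, 42, 39, 34, 32, 28, 27, 25, 25, 26, 26, 27, 28, 29, 30, 32, 32, 35, 40, 79, 90, 91, 95, 98, 102, 107, 112, 113, 123]
```

{"op": "move_arm", "data": {
  "rows": [
    [[-4,0,1,0,0.6],[-4,0,1,0,0.3],[-4,0,1,0,0.15],[-4,0,1,0,0.05],[-4,0,1,0,0],[-4,0,1,0,0]]
  ]
}}

```text
time_s: 17.42
eef_pos: [529.8, -83.4, 22.8]
ee_rot: [-0.001, 0.775, -0.632, 0.014]
force: [-1.8, -19.9, 8.8]
grip_width: 0.503
```

```bash
python3 j.py w14
```

```text
17.425 tcp (np.float64(-53.8), np.float64(75.0)) 22.8 F along clamp x -19.1 y 5.6 z 8.8 w 42.76803870347612
pad front pred j=0 [103. 144.] shell back [ 32. 153.]
pad front x 49.0 [36, 37, 40, 40, 40, 41, 42, 42, 42, 42, 42, 41, 41, 40, 39, 44, 46, 44, 40, 36, 34, 31, 27, 26, 25, 25, 26, 26, 28, 28, 28, 29, 31, 32, 33, 65, 76, 77, 81, 84, 88, 93, 105, 109, 119]
```

About 7 mm of spring by force so far. Squeezing a little more.

{"op": "move_arm", "data": {
  "rows": [
    [[-4.5,0,1,0,-0.03],[-5.5,0,1,0,-0.06],[-5.5,0,1,0,-0.08],[-5.5,0,1,0,-0.08]]
  ]
}}

```text
time_s: 17.98
eef_pos: [529.7, -82.0, 23.1]
ee_rot: [0.001, 0.775, -0.632, 0.017]
force: [-5.4, -23.7, 7.8]
grip_width: 0.462
```

```bash
python3 j.py w15
```

```text
17.975 tcp (np.float64(-52.5), np.float64(74.9)) 23.1 F along clamp x -22.2 y 10.0 z 7.8 w 39.25342521018792
pad front pred j=0 [106. 144.] shell back [ 34. 153.]
pad front x 49.0 [39, 38, 38, 36, 38, 40, 40, 41, 42, 42, 42, 43, 42, 41, 41, 41, 41, 40, 44, 40, 34, 31, 28, 26, 25, 26, 25, 27, 27, 28, 29, 29, 29, 30, 31, 58, 70, 71, 74, 79, 82, 85, 93, 95, 102]
```

View pics/w15.png

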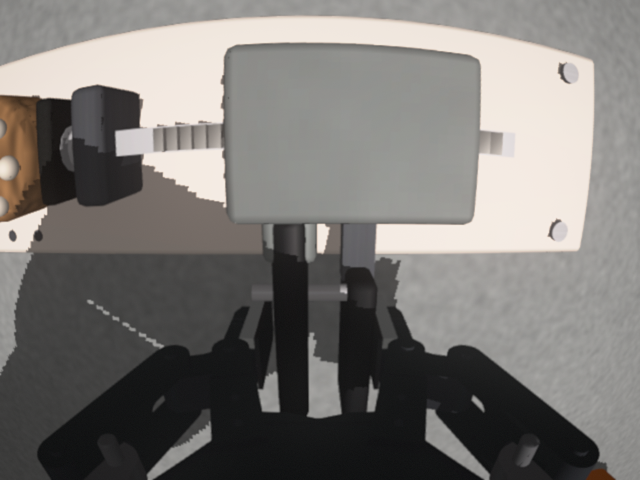

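The pad sits against the shell at u≈37–73 and the jaw plate is close behind it. Checking that it is settled before handing in.

```bash
python3 - <<'E'
from h import *
for i in range(8):
    c=cam('side' if i%2 else 'scene'); s=sense(); print(s['time_s'],s['eef_pos'].round(1),s['force'].round(1),round(s['grip_width'],3))
    if i==0: sc=c['color']
cv2.imwrite('pics/fin.png',np.hstack([cv2.resize(c['color'][160:310,235:355],(384,480),interpolation=cv2.INTER_CUBIC),cv2.resize(sc[130:290,300:440],(416,480))]))
E
python3 j.py w16
```

```text
18.075 [529.7 -82.   23.1] [ -6.  -25.    8.1] 0.464
18.125 [529.7 -82.   23.1] [ -6.3 -25.    8. ] 0.463
18.175 [529.7 -82.   23.1] [ -6.  -23.6   7.8] 0.462
18.225 [529.8 -82.   23.1] [ -5.4 -25.    7.4] 0.463
18.275 [529.7 -82.   23.1] [ -6.2 -23.8   7.6] 0.464
18.325 [529.7 -82.   23.1] [ -5.9 -24.5   7.3] 0.463
18.375 [529.7 -82.   23.1] [ -4.9 -24.3   7.5] 0.464
18.425 [529.7 -82.   23.1] [ -5.3 -25.2   7.4] 0.465
18.425 tcp (np.float64(-52.5), np.float64(74.9)) 23.1 F along clamp x -23.7 y 10.1 z 7.4 w 39.54383815821264
pad front pred j=0 [106. 144.] shell back [ 34. 153.]
pad front x 49.0 [38, 38, 37, 36, 38, 40, 40, 41, 42, 42, 42, 42, 42, 42, 42, 41, 40, 40, 44, 40, 34, 31, 28, 26, 25, 26, 26, 26, 27, 28, 29, 29, 29, 29, 31, 57, 70, 71, 74, 79, 82, 85, 93, 95, 102]
```

View pics/fin.png

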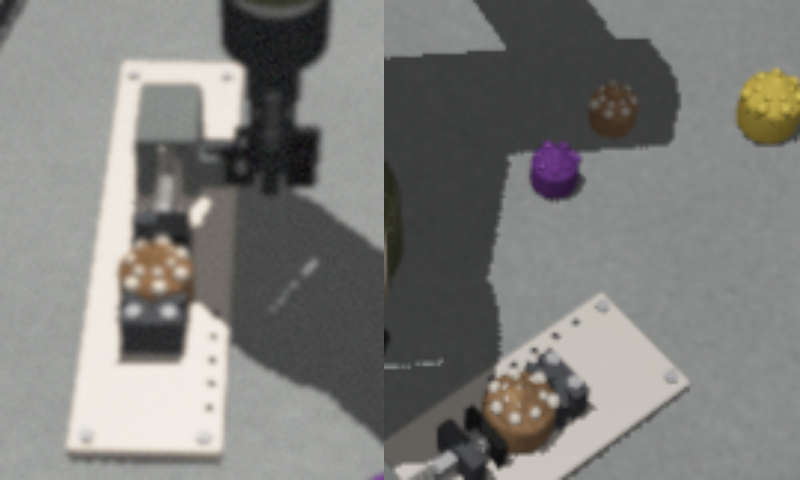

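The shell stands upright between pad and stop, and the look-alikes are where they were. The force holds steady at about 24 N, which is about 10 mm of spring. Handing in.

```bash
python3 -c "
from h import *
print(ctrl.finish_job())"
```

```text
the job is handed in; nothing more can be done
None
```

I stood the larger brown shell upright in the V-stop and let go of it. I then worked the jaw forward with the trigger alone: four squeeze-and-release strokes, then a fifth squeeze that I held. I handed the job in at about 18.5 s with the trigger still squeezed.

**Spring push:**
- **Trigger force:** it held steady at about 24 N, which is about 10 mm of spring.
- **Wrist picture:** the gap between jaw and pad gave about 10.8 mm.
- The two differ by less than 1 mm, and both are well short of the 20 mm end.

**Side force:** at the end the wrist also felt about 10 N across the trigger and 7 N upward. The readings held steady over the last 0.4 s before hand-in.

**Shell and other things:** the last pictures show the shell upright between pad and stop. The purple, yellow and small brown look-alikes had not moved. I did not measure the stuffed shells or the tub again at the end, but the arm never went near them.

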